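# Seal the snap-lid jar with one turn of the flywheel

## Task

Set the yellow jar with the loose lid down into the square nest of the lid sealer and let go. Then, by the flywheel's crank handle only, first wind the wheel back anticlockwise (seen from above) until it rests firmly against its start stop, and from there turn it clockwise through exactly one full revolution, firmly up against its end stop, so that the nest carries the jar under the roller, which presses the lid home, and on to the end of the track. Press gently on the stops and never force the crank, do not press the lid with the gripper, leave everything else where it is, and let go of the crank.

Things in the scene. Friction and masses are not known exactly. Their poses are not given: they have to be found in the camera images.
- jar: Yellow plastic jar, round, 60 mm diameter to 55 mm height, loose (about 0.2 kg), standing upright on the platform; its lid stands 5 mm proud. Origin: centre of its underside, z up. Grip it round the body with the fingertips 22 to 30 mm above its underside (lower, the nest's walls are in the way).
- lid: The jar's yellow snap lid, 54 mm diameter, 14 mm tall, guided on the jar's neck. Origin: centre of the lid's underside; 61 mm above the jar's origin while loose, 56 mm when pressed fully home. It is stiff: about 18 N presses it down, and it then stays.
- nest: Square open aluminium tray 80 x 80 mm outside, 70 x 70 mm inside, walls 25 mm high over its underside, floor 5 mm thick, that slides along the sealer's track. Origin: centre of its underside, 30 mm above the platform; axes as the sealer's. Geared to the flywheel: one clockwise turn takes it 180 mm along the sealer's +y, under the roller and past it.
- load_point (a point): Fixed point of the sealer: the centre of the nest's floor (35 mm above the platform) when the flywheel is at its start stop. The nest starts 6 to 18 mm off it towards the sealer's +y.
- hub (a point): Fixed point of the sealer on the flywheel's vertical axis, 112 mm above the platform. Axes as the sealer's; they say nothing about where the stops lie.
- flywheel: Dark steel flywheel, 164 mm diameter, level, top of rim 106 mm above the platform. Origin on its vertical axis, 90 mm above the platform. Two unmarked hard stops lie exactly one revolution apart; where they lie differs from case to case and can only be felt. Starts about 14 to 34 degrees clockwise of its start stop and stays where it is left.
- crank: Round black handle on the crank arm, 24 mm diameter, 50 mm tall, upright, free to spin about its own axis. Origin: centre of its lower end, 114 mm above the platform; its top is at 164 mm. Turning takes about 3 N along its path, up to about 10 N while the roller presses the lid.
- sealer: Grey lid sealer, fixed, base 130 x 485 x 20 mm; origin on the platform below the load point; x points away from its front, y along the track. Its roller (80 mm diameter, underside 105 mm above the platform) hangs in a bridge 205 mm tall and 126 mm wide at y = +110 mm; the flywheel's axis is at y = -170 mm.
- glass_a: Cutting-chai glass, 62 mm wide, 85 mm tall. Leave alone.
- glass_b: A second such glass. Leave alone.
- strainer: Steel tea strainer, 72 mm bowl, 130 mm handle. Leave alone.
- spoon: Steel spoon, 160 mm, lying. Leave alone.
- sugar_jar: Clear jar with steel cap, 84 mm wide, 150 mm tall. Leave alone.
- biscuit_box: Cardboard box 100 x 200 x 90 mm. Leave alone.
- end_point (a point): Fixed point of the sealer: the centre of the nest's floor when the flywheel is at its end stop, 180 mm along the sealer's +y from the load point.
- crank_arm: Flat steel arm on top of the flywheel from its axis to the crank, 117 mm above the platform at most. Origin on the axis, 107 mm above the platform; the crank is 62 mm out along its own -x. Sprung: pushed at the crank it twists against the flywheel, x axis to x axis, 0.003 rad per newton; 0.02 rad (7 N) at a stop is a firm seat, 0.095 rad (30 N) an overload that damages it.
Mind the look-alikes: they are no part of the job. What is meant by the jar is not green or red, and is the smaller of those in its own colour.

How it is judged:
By the outcome, as a careful person would: the job done as asked, in the order asked, and still so for the second after the job is handed in, with the robot touching nothing.
It also fails if it takes over 70 s, if anything falls off the work surface, if the arm or the gripper's body presses on something with over 40 N, if the wrist force passes 120 N, or if a joint passes its speed limit or range.

## Robot

A 6-joint arm with a two-finger parallel gripper is mounted at the origin on the work surface. World frame = base frame: x ahead of the robot, y to its left, z up, the work surface at z = 0. Lengths are in mm, angles in rad, forces in N, time in s.
With the tool pointing down it reaches from about 300 to 775 mm from the base axis. Payload 14.6 kg.
Tool frame: the origin (TCP) lies between the finger pads; the fingertips stand manip.tip_reach ahead of it and the grasp point (between the pads) lies 5 mm behind it (manip.tip_reach is the distance from the TCP to the fingertips, in mm); z points along the fingers, y is the line along which they close (so a half turn about z gives the same grasp; the last joint's range is limited). The gripper opens to 94 mm and grips with 3 to 60 N. Pads are 16 mm wide; open, the fingers measure 119 mm over their backs; the gripper's body (75 mm by 177 mm) begins 78 mm behind the grasp point.
Start: joints at [1.237, 0.3, 1.521, -0, 1.321, -0.067], TCP at [145.003, 530.531, 219.446] pointing down, gripper open.
Joint ranges: [-3.03, 3.03], [-0.79, 2.21], [0.23, 2.52], [-1.04, 4.18], [0, 3.07], [-2.55, 2.55]. Speed limits (rad/s): [2.22, 2.22, 2.57, 3.14, 3.14, 3.14].

## Interface

Orientations are given as [roll, pitch, yaw] about the fixed x, y, z axes, in that order (R = Rz(yaw) Ry(pitch) Rx(roll)).
In Python, from cell import manip gives the robot as it stands. The module is installed in compiled form; this text tells all that it offers.
- The arm moves only by the shell command python3 -m creep 'ROWS' [FORCE]. ROWS is JSON, a list of rows, each a list of 3 entries, a list of its own where there are three numbers: the opening, from -1 (shut) to 1 (fully open), then the shift along the tool's x, y, z in cm, then the turn about the tool's z in units of 5 degrees (1.0 is 5 degrees). In form: [[grip, [tx, ty, tz], roll], ...]. A call has 1 to 12 rows; each row is the pose to reach, as a shift and turn from the pose commanded when the call began, along the tool's axes at that moment; what a row does not reach only later rows make up. A row lasts 1/10 s, in which the tool goes at most 50 mm and 8.59 degrees, less where a joint would pass 70% of its speed; a pose out of reach is approached as far as the arm can. A call with a gripper value outside its range is refused whole. The fingers move at their own pace and stop on an object; FORCE is the grip in N (left out, the last holds). Time passes only in rows, so rows that repeat a pose let the fingers close. It gives the time, the measured TCP pose, the force, the opening and the grip force at its end, in the units of the state.
- manip.read_state(): the state, without advancing time (a new reading comes with each control period).
- manip.camera(name): name is "scene" or "top" or "wrist"; returns the picture (480x640x3 uint8, red, green, blue); there is no depth.
- manip.camera_params(name): a dict with "fovy" (degrees; the focal length in pixels is half the picture's height over the tangent of half this angle, whatever the lens; pixels are square), "cx", "cy" (the principal point, pixels), "origin" and "attitude" of the camera in the world. Camera axes: x right, y down, z forward; pixel columns grow to the right and rows downward; lengths in mm; the calibration is good to about 2 mm. A picture is of the moment at which its call begins: read the wrist's pose just before it. camera_params takes no time and is no camera call; for the wrist camera it gives the pose at the moment of the call.
- manip.sign_off(): hands the job in; it is judged then, once.
The state is a dict: "clock": time; "joints": joint angles; "qd": joint speeds; "effort": joint torques, N m; "eef_pos": TCP position; "eef_rot": TCP orientation; "wrist_force": force on the tool from outside, world axes, zero at the start; "moment": the same for the moment, N m; "finger_gap": finger opening in mm; "finger_force": force on a finger pad.
Only numpy, scipy, OpenCV 4.12 (cv2) and the standard library are available. Lean on these libraries where they do the work, as an engineer would, in place of code of your own. Each camera call takes 0.05 s, during which the arm holds its last target. There are 200 camera calls.

## Working session

There is one attempt and no reset: what is moved stays moved. The work goes in short steps, Python scripts to look and compute and a shell command to move; the robot and the scene stay as the last step left them, time stands still between calls to the robot, and variables do not carry over. Pictures are saved under pics/ and viewed, at most 10 in all, crops included, and the job is handed in when it is done.

```bash
mkdir -p pics; python3 - <<'E'
from cell import manip
import cv2
for n in ("scene","top"):
    p=manip.camera_params(n); print(n,p)
    cv2.imwrite(f"pics/{n}0.png",manip.camera(n)[:,:,::-1])
print(manip.tip_reach, manip.read_state())
E
```

```text
scene {'fovy': 51.39126982852777, 'cx': 320.0780762337942, 'cy': 243.56064886531212, 'origin': array([1086.11089201, -709.6548457 , 1302.1125551 ]), 'attitude': array([-2.48802459, -0.00583776,  0.59465461])}
top {'fovy': 42.892055629094735, 'cx': 320.9888408486687, 'cy': 239.88196950525173, 'origin': array([ 314.14859293,   77.71051336, 1865.56884166]), 'attitude': array([-3.00488165, -0.01230349, -1.56966017])}
14.0 {'clock': 0.1, 'joints': array([ 1.23739225e+00,  3.00396711e-01,  1.52149859e+00,  3.02973523e-05,
        1.32067494e+00, -6.66081947e-02]), 'qd': array([ 0.00025161, -0.00018844, -0.00207158,  0.0010181 ,  0.00111372,
       -0.00119536]), 'effort': array([-8.79499948e-04, -5.32643759e+01, -3.53282619e+01,  7.08722323e-02,
        2.33949552e-02, -7.68922837e-05]), 'eef_pos': array([144.93533497, 530.3459332 , 218.96201865]), 'eef_rot': array([-3.14061919e+00, -9.43491321e-05,  2.87478921e+00]), 'wrist_force': array([-0.31934788,  0.63867169, -0.31079763]), 'moment': array([ 0.09493766, -0.05762186, -0.02306414]), 'finger_force': 0.0, 'finger_gap': 93.73914364239008}
```

View pics/top0.png

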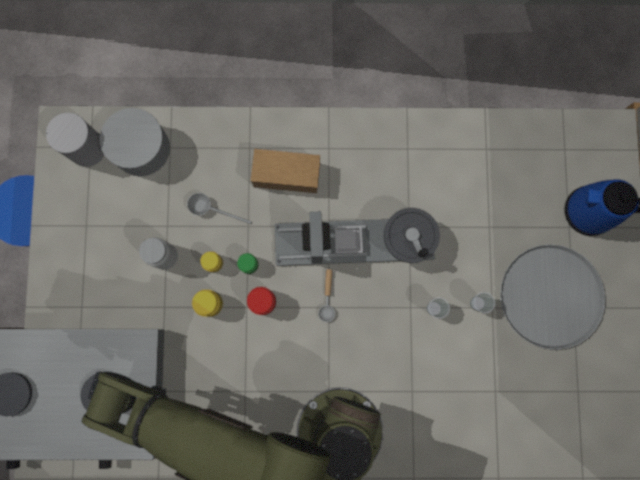

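View pics/scene0.png

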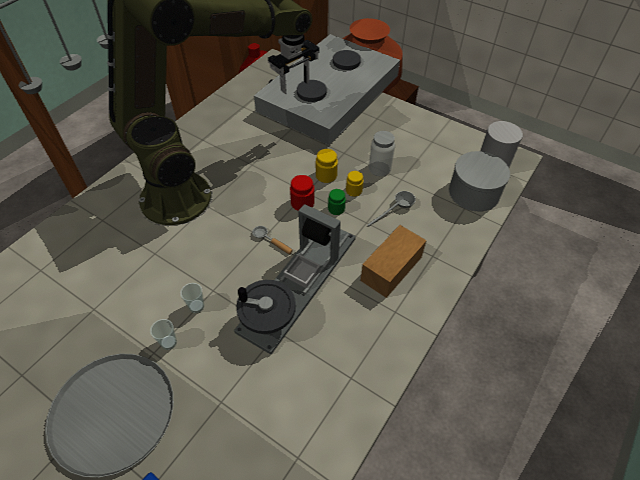

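The top view shows the small yellow jar at (211,262), the roller bridge at (316,237), the nest at (348,241), the flywheel at (412,233) and the crank near (424,252). The scene view has the jar at (355,183) and the crank at (242,295).

```bash
cat > h.py <<'E'
import numpy as np, cv2
from cell import manip
from scipy.spatial.transform import Rotation as R
def ray(p,u,v):
    f=240/np.tan(np.radians(p['fovy']/2))
    d=R.from_euler('xyz',p['attitude']).as_matrix()@np.array([(u-p['cx'])/f,(v-p['cy'])/f,1]); return np.array(p['origin']),d
def onz(p,u,v,z):
    o,d=ray(p,u,v); return o+d*(z-o[2])/d[2]
def proj(p,X):
    f=240/np.tan(np.radians(p['fovy']/2))
    c=(np.atleast_2d(X)-p['origin'])@R.from_euler('xyz',p['attitude']).as_matrix()
    return np.c_[p['cx']+f*c[:,0]/c[:,2],p['cy']+f*c[:,1]/c[:,2]]
def tri(a,b):
    (o1,d1),(o2,d2)=a,b
    s=np.linalg.lstsq(np.c_[d1,-d2],o2-o1,rcond=None)[0]
    A,B=o1+d1*s[0],o2+d2*s[1]; return (A+B)/2,np.linalg.norm(A-B)
E
python3 - <<'E'
from h import *
t=cv2.imread("pics/top0.png"); s=cv2.imread("pics/scene0.png")
pt,ps=manip.camera_params("top"),manip.camera_params("scene")
for n,im,roi in (("t",t,(190,240,230,280)),("s",s,(340,165,370,200))):
    h=cv2.cvtColor(im,cv2.COLOR_BGR2HSV); m=cv2.inRange(h,(20,120,60),(35,255,255))
    x0,y0,x1,y1=roi; m2=m[y0:y1,x0:x1]; ys,xs=np.nonzero(m2); print(n,xs.min()+x0,xs.max()+x0,ys.min()+y0,ys.max()+y0,xs.mean()+x0,ys.mean()+y0)
print(tri(ray(pt,211,261.5),ray(ps,355,182.5)))
print('crank',tri(ray(pt,424.5,253),ray(ps,242,295)))
a=cv2.resize(t[195:280,265:450],None,fx=4.3,fy=4.3,interpolation=cv2.INTER_CUBIC)
b=cv2.resize(s[190:360,220:370],None,fx=3.5,fy=3.5,interpolation=cv2.INTER_CUBIC)
cv2.imwrite("pics/ct.png",a);cv2.imwrite("pics/cs.png",b)
E
```

```text
t 200 221 252 271 210.83832335329342 261.4610778443114
s 346 363 171 196 354.2157894736842 183.08157894736843
(array([500.2214607 , 385.7312335 ,  41.80504044]), np.float64(3.466910514060545))
crank (array([ 515.93786346, -236.31208266,  141.88299065]), np.float64(4.24411400402712))
```

View pics/ct.png

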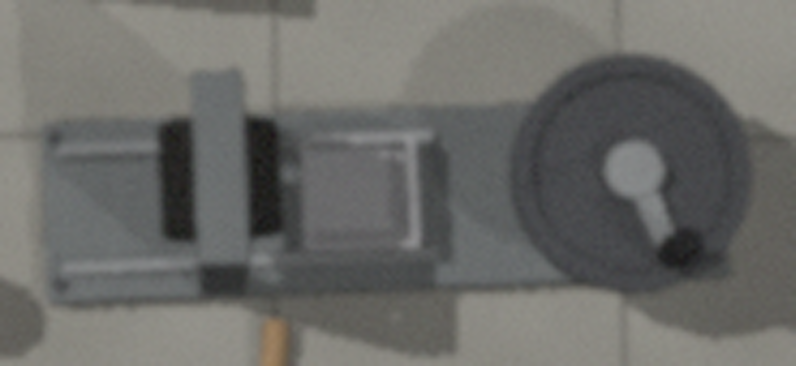

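View pics/cs.png

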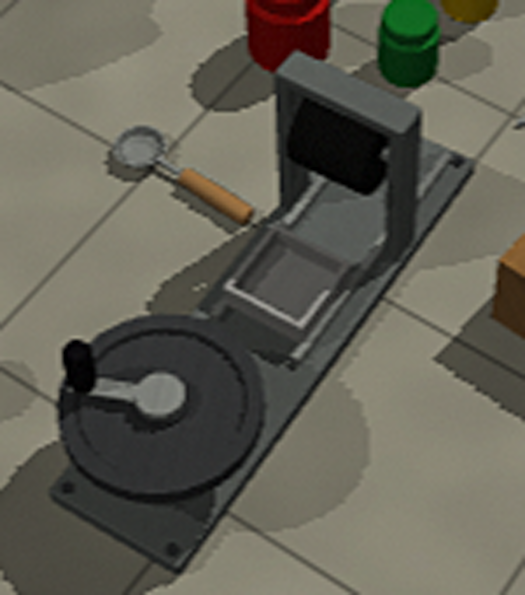

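Platform height is confirmed at z≈0: the crank's middle triangulates to 142 mm against 139 expected. The sealer axes are nearly the world axes. Next I'll go above the jar with the fingers closing along world x.

```bash
cat >> h.py <<'E'
def go(x,y,z,yaw=np.pi/2):
    s=manip.read_state(); M=R.from_euler('xyz',s['eef_rot']).as_matrix()
    d=M.T@(np.array([x,y,z])-s['eef_pos'])/10
    r=R.from_matrix(M.T@R.from_euler('xyz',[np.pi,0,yaw]).as_matrix()).as_rotvec()[2]
    print('tool shift cm',d.round(2),'roll',round(np.degrees(r)/5,2)); return d
def st():
    s=manip.read_state(); print(round(s['clock'],2),s['eef_pos'].round(1),s['eef_rot'].round(3),s['wrist_force'].round(1),round(s['finger_gap'],1))
E
python3 -c "
from h import *
go(450,350,230); p=manip.camera_params('wrist');print(p)
pt=manip.camera_params('top');print(onz(pt,210.5,261.5,60))"
```

```text
tool shift cm [-34.18  -9.35  -1.1 ] roll 14.94
{'fovy': 61.706794312565584, 'cx': 318.26249585671655, 'cy': 238.5611000963874, 'origin': array([ 68.53458972, 550.02437755, 383.62878353]), 'attitude': array([2.87176418e+00, 6.76879371e-04, 1.30414902e+00])}
[497.01552839 383.02532146  60.        ]
```

```bash
python3 -m creep '[[1,[-4,-1,-1],1.7],[1,[-8,-2,-1],3.4],[1,[-12,-3,-1.1],5.1],[1,[-16,-4,-1.1],6.8],[1,[-20,-5,-1.1],8.5],[1,[-24,-6,-1.1],10.2],[1,[-28,-7.5,-1.1],11.9],[1,[-31,-8.5,-1.1],13.5],[1,[-34.2,-9.35,-1.1],14.94],[1,[-34.2,-9.35,-1.1],14.94],[1,[-34.2,-9.35,-1.1],14.94]]'
python3 - <<'E'
from h import *
st(); p=manip.camera_params('wrist'); im=manip.camera('wrist')[:,:,::-1]; cv2.imwrite('pics/w1.png',im); np.save('w1.npy',p)
E
```

```text
clock: 1.2
eef_pos: [450.3, 349.9, 230.0]
eef_rot: [-3.141, 0.0, 1.571]
wrist_force: [-0.2, -0.1, 0.8]
finger_gap: 94.1
finger_force: 0.0
1.2 [450.3 349.9 230. ] [-3.141  0.     1.571] [-0.2 -0.1  0.8] 94.1
```

View pics/w1.png

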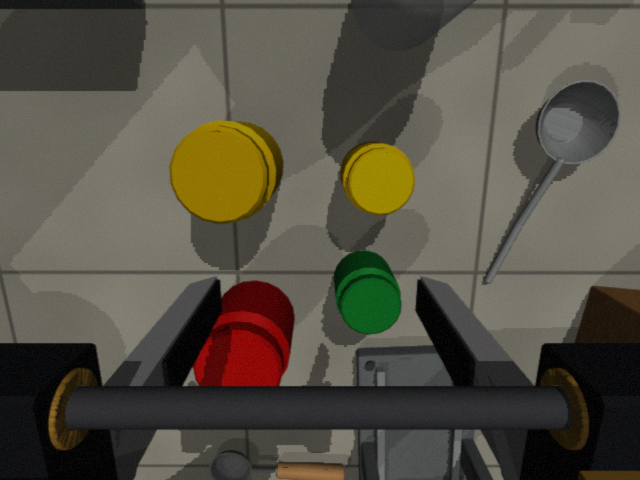

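The small jar's lid is at (380,178) with a radius of about 35 px. The big yellow one is at (221,171), the green at (368,303) and the sealer's end corner at about (357,348).

```bash
python3 - <<'E'
from h import *
p=np.load('w1.npy',allow_pickle=True).item(); im=cv2.imread('pics/w1.png')
m=cv2.inRange(cv2.cvtColor(im,cv2.COLOR_BGR2HSV),(20,120,40),(35,255,255)); m[:,:310]=0; m[260:]=0; m[:,440:]=0
# fit model silhouette: lid circle at z=75,r27 and body r30 z 0..55
ys,xs=np.nonzero(m); print(xs.min(),xs.max(),ys.min(),ys.max(),m.sum()/255)
th=np.linspace(0,2*np.pi,60)
def sil(x,y):
    P=np.vstack([np.c_[x+r*np.cos(th),y+r*np.sin(th),0*th+z] for r,z in((27,75),(27,61),(30,55),(30,0))])
    h=cv2.convexHull(proj(p,P).astype(np.float32)).astype(int); o=np.zeros_like(m); cv2.fillPoly(o,[h],255); return o
from scipy.optimize import minimize
f=lambda q:(sil(*q)!=m).sum()
r=minimize(f,onz(p,380,178.5,75)[:2],method='Nelder-Mead',options=dict(initial_simplex=onz(p,380,178.5,75)[:2]+np.array([[0,0],[8,0],[0,8]])))
print(onz(p,380,178.5,75),r.x,r.fun, onz(p,415,178.5,75)-onz(p,345,178.5,75))
print('big',onz(p,221,171,95),'green',onz(p,368,303,75),'corner',onz(p,357,348,20))
go(*r.x,40)
E
```

```text
340 414 141 215 4343.0
[497.4462466  387.58901253  75.        ] [498.67180965 384.67422143] 216.0 [5.54593422e+01 5.12462564e-02 0.00000000e+00]
big [376.60400236 395.46275025  95.        ] green [491.56209936 280.42030799  75.        ] corner [489.10302527 204.0616599   20.        ]
tool shift cm [ 3.43  4.91 19.01] roll 0.02
```

```bash
python3 -m creep '[[1,[2,2.5,2],0],[1,[3.6,4.7,4],0],[1,[3.6,4.7,8],0],[1,[3.6,4.7,12],0],[1,[3.6,4.7,15],0],[1,[3.6,4.7,17.5],0],[1,[3.6,4.7,19],0],[1,[3.6,4.7,19],0],[0.2,[3.6,4.7,19],0],[-0.2,[3.6,4.7,19],0],[-1,[3.6,4.7,19],0],[-1,[3.6,4.7,19],0]]' 15
python3 -m creep '[[-1,[0,0,0],0],[-1,[0,0,0],0],[-1,[0,0,0],0]]'
```

```text
clock: 2.45
eef_pos: [497.6, 386.4, 41.3]
eef_rot: [3.14, -0.001, 1.571]
wrist_force: [3.3, 0.2, 1.4]
finger_gap: 65.6
finger_force: 1.2
clock: 2.75
eef_pos: [497.8, 386.4, 41.2]
eef_rot: [3.14, -0.001, 1.571]
wrist_force: [0.4, -0.4, 6.5]
finger_gap: 59.9
finger_force: 15.0
```

```bash
python3 -m creep '[[-1,[0,0,-1],0],[-1,[0,0,-4],0],[-1,[0,0,-8],0],[-1,[0,0,-12],0],[-1,[0,0,-16],0],[-1,[0,0,-20],0],[-1,[0,0,-24],0],[-1,[0,0,-26],0],[-1,[0,0,-26],0]]'
python3 - <<'E'
from h import *
pt=manip.camera_params('top')
c=lambda u,v,z:onz(pt,265+(u-2)/4.3,195+(v-2)/4.3,z).round(1)
print('wheel',c(631,173,104),'hub',c(635,169,115),'nest in',c(355,190,45),'crank top',c(681,247,160),'corners',c(47,120,20),c(50,305,20))
go(500,-120,300)
E
```

```text
clock: 3.65
eef_pos: [497.4, 386.5, 303.8]
eef_rot: [3.138, -0.003, 1.571]
wrist_force: [0.8, 0.1, -2.2]
finger_gap: 60.2
finger_force: 15.0
wheel [ 572.3 -207.3  104. ] hub [ 573.5 -208.3  115. ] nest in [568.4 -23.   45. ] crank top [ 515.3 -230.1  160. ] corners [621.5 194.6  20. ] [489.5 191.   20. ]
tool shift cm [-50.65   0.24   0.24] roll 0.0
```

```bash
python3 -m creep '[[-1,[-4,0,0],0],[-1,[-9,0,0],0],[-1,[-14,0,0],0],[-1,[-19,0,0],0],[-1,[-24,0,0],0],[-1,[-29,0,0],0],[-1,[-34,0,0],0],[-1,[-39,0,0],0],[-1,[-44,0,0],0],[-1,[-48,0,0],0],[-1,[-50.6,0,0],0],[-1,[-50.6,0,0],0]]'
python3 - <<'E'
from h import *
manip.camera('wrist'); st(); p=manip.camera_params('wrist'); im=manip.camera('wrist')[:,:,::-1]; cv2.imwrite('pics/w2.png',im); np.save('w2.npy',p)
E
```

```text
clock: 4.85
eef_pos: [496.5, -122.3, 298.4]
eef_rot: [-3.138, -0.001, 1.568]
wrist_force: [-0.1, 1.1, -2.4]
finger_gap: 59.9
finger_force: 15.0
4.9 [ 496.6 -120.8  298.7] [-3.139e+00 -1.000e-03  1.569e+00] [-0.4  0.4 -2.1] 59.6
```

View pics/w2.png

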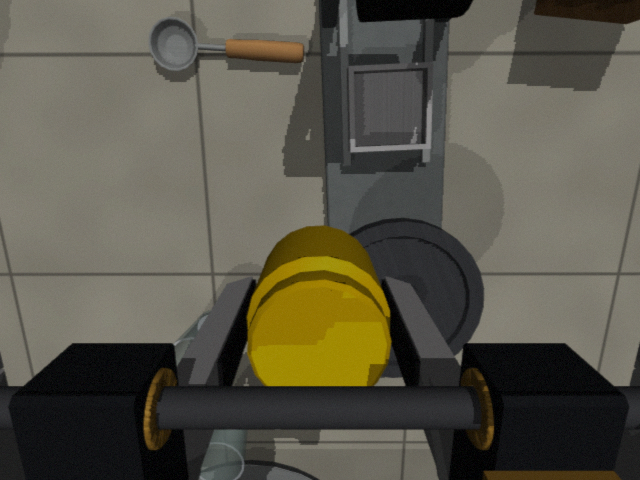

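Nest seen at about (347–433, 63–155), with the wheel's rim around (403,218)–(484,293). I'll zoom on the nest for its corners.

```bash
python3 -c "
import cv2
i=cv2.imread('pics/w2.png')[50:175,320:455]
i=cv2.convertScaleAbs(i,alpha=1.5,beta=20)
cv2.imwrite('pics/c2.png',cv2.resize(i,None,fx=4.6,fy=4.6,interpolation=cv2.INTER_CUBIC))"
```

```text
(no output)
```

View pics/c2.png

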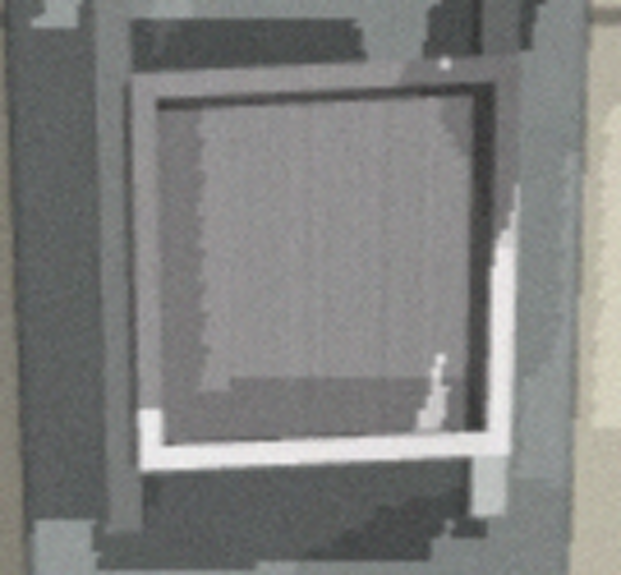

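Outer rim corners in the crop are TL (133,76), TR (520,58), BR (511,455) and BL (140,471). I'll check them against the 80 mm size.

```bash
python3 - <<'E'
from h import *
p=np.load('w2.npy',allow_pickle=True).item()
C=np.array([onz(p,320+(u+.5)/4.6-.5,50+(v+.5)/4.6-.5,55) for u,v in((133,76),(520,58),(511,455),(140,471))])
print(C.round(1),C.mean(0),np.linalg.norm(C-np.roll(C,-1,0),axis=1))
e=(C[0]+C[1]-C[2]-C[3]); print('yaw deg from +y',np.degrees(np.arctan2(-e[0],e[1])))
im=cv2.imread('pics/w2.png')
# wheel rim fit from points (z=106)
P=np.array([onz(p,u,v,106)[:2] for u,v in((403,218),(484,293),(470,246),(440,226),(476,330))])
from scipy.optimize import least_squares
r=least_squares(lambda q:np.hypot(*(P-q).T)-82,[570,-207]);print(r.x,r.fun.round(1))
pt=manip.camera_params('top');print('top nest',[onz(pt,265+(u-2)/4.3,195+(v-2)/4.3,55).round(1) for u,v in((434,134),(418,248))])
st()
E
```

```text
[[523.1  11.8  55. ]
 [602.   15.   55. ]
 [605.9 -64.2  55. ]
 [526.  -67.5  55. ]] [564.26969981 -26.2120949   55.        ] [79.03980336 79.33274602 79.993488   79.31487735]
yaw deg from +y 2.469307062335152
[ 572.68169754 -205.3535095 ] [-0.  -1.3  1.3 -0.6  0.6]
top nest [array([606.7, -77.8,  55. ]), array([526.5, -66. ,  55. ])]
4.95 [ 496.8 -119.8  299. ] [-3.139e+00 -1.000e-03  1.570e+00] [-0.4  0.2 -1.5] 60.0
```

```bash
python3 -m creep '[[-1,[3,2,2],0],[-1,[6.5,4.5,5],-0.3],[-1,[9.3,6.7,9],-0.5],[-1,[9.3,6.7,13],-0.5],[-1,[9.3,6.7,16],-0.5],[-1,[9.3,6.7,18],-0.5],[-1,[9.3,6.7,19],-0.5],[-1,[9.3,6.7,19],-0.5],[-1,[9.3,6.7,19],-0.5]]'; python3 -c "
from h import *
st();go(564.4,-26.2,76.2,np.pi/2+.043)"
```

```text
clock: 5.85
eef_pos: [564.7, -26.4, 111.3]
eef_rot: [3.141, 0.0, 1.615]
wrist_force: [-0.1, -0.1, -2.9]
finger_gap: 59.7
finger_force: 15.0
5.85 [564.7 -26.4 111.3] [3.141 0.    1.615] [-0.1 -0.1 -2.9] 59.7
tool shift cm [ 0.03 -0.03  3.51] roll 0.02
```

```bash
python3 -m creep '[[-1,[0,0,0.6],0],[-1,[0,0,1.2],0],[-1,[0,0,1.8],0],[-1,[0,0,2.4],0],[-1,[0,0,2.9],0],[-1,[0,0,3.2],0],[-1,[0,0,3.2],0]]'
```

```text
clock: 6.55
eef_pos: [564.1, -26.8, 78.0]
eef_rot: [-3.141, -0.0, 1.615]
wrist_force: [0.2, -0.4, -1.7]
finger_gap: 59.9
finger_force: 15.0
```

```bash
python3 -m creep '[[-1,[0,0,0.1],0],[-1,[0,0,0.1],0],[-1,[0,0,0.15],0],[-1,[0,0,0.15],0]]'
```

```text
clock: 6.95
eef_pos: [564.4, -26.8, 77.0]
eef_rot: [3.141, 0.0, 1.615]
wrist_force: [0.6, -0.3, -1.5]
finger_gap: 59.8
finger_force: 15.0
```

```bash
python3 -m creep '[[-1,[0,0,0.05],0],[-1,[0,0,0.1],0],[-1,[0,0,0.1],0]]'
```

```text
clock: 7.25
eef_pos: [564.4, -26.8, 76.2]
eef_rot: [3.141, 0.0, 1.615]
wrist_force: [-2.0, -0.4, 1.7]
finger_gap: 60.1
finger_force: 15.0
```

```bash
python3 -m creep '[[-0.5,[0,0,0],0],[0.3,[0,0,0],0],[1,[0,0,0],0],[1,[0,0,0],0],[1,[0,0,0],0],[1,[0,0,-2],0],[1,[0,0,-5],0],[1,[0,0,-9],0],[1,[0,0,-13],0],[1,[-3,-1,-17],0],[1,[-7,-2,-19],0],[1,[-11,-4,-20],0]]'
python3 -m creep '[[1,[-3,0,0],0],[1,[-5.5,-0.5,0],0.3],[1,[-5.5,-0.5,0],0.5],[1,[-5.5,-0.5,0],0.5]]'
python3 - <<'E'
from h import *
st(); p=manip.camera_params('wrist'); im=manip.camera('wrist')[:,:,::-1]; cv2.imwrite('pics/w3.png',im); np.save('w3.npy',p)
print(proj(p,[[515,-230,164],[573,-205,117],[564,-26,110],[562,20,55]]))
E
```

```text
clock: 8.45
eef_pos: [529.5, -139.6, 278.3]
eef_rot: [3.138, 0.001, 1.616]
wrist_force: [1.0, -0.5, -0.5]
finger_gap: 94.1
finger_force: 0.0
clock: 8.85
eef_pos: [526.6, -193.6, 275.8]
eef_rot: [-3.141, -0.0, 1.57]
wrist_force: [0.1, 0.1, -0.5]
finger_gap: 94.2
finger_force: 0.0
8.85 [ 526.6 -193.6  275.8] [-3.141 -0.     1.57 ] [ 0.1  0.1 -0.5] 94.2
[[304.79636445 286.49754974]
 [375.88269314 237.04967141]
 [371.42500248  -1.23915288]
 [362.57971425 -42.83156909]]
```

View pics/w3.png

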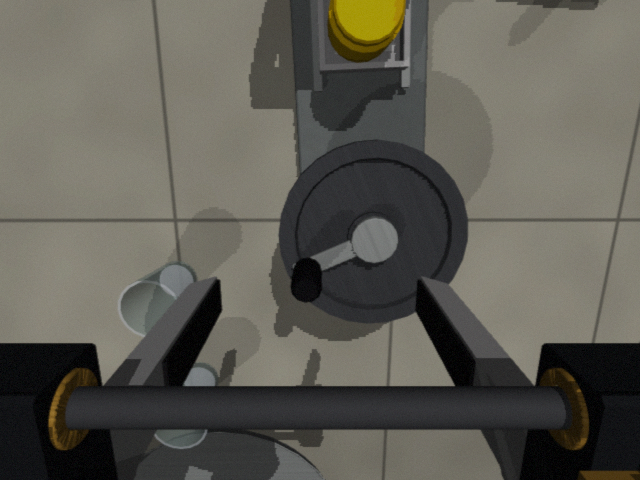

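The jar stands inside the nest at (368,20), the crank's top is at (306,286) and the hub cap at (375,240). I'll refine the axis and crank now.

```bash
python3 - <<'E'
from h import *
p=np.load('w3.npy',allow_pickle=True).item(); im=cv2.imread('pics/w3.png')
g=im.max(2); m=((g<22)*255).astype(np.uint8); n,l,s,c=cv2.connectedComponentsWithStats(m[230:315,280:335]); 
k=1+np.argmax(s[1:,4]); print('blob',s[k]+np.array([280,230,0,0,0]),c[k]+[280,230])
th=np.linspace(0,2*np.pi,90)
a=proj(p,np.c_[572.7+82*np.cos(th),-205.4+82*np.sin(th),0*th+106]); print('pred rim',a.min(0),a.max(0))
print('hub cap',onz(p,375,240,117),onz(p,375,240,112))
b=s[k]; x0,y0=280+b[0],230+b[1]
print('crank',onz(p,x0+b[2]/2-.5,y0+b[3]-1-15,164), onz(p,306,286,164))
E
```

```text
blob [ 291  258   31   44 1099] [306.32848044 279.85987261]
pred rim [278.51582601 135.88301106] [469.46351459 320.70864723]
hub cap [ 572.35769984 -207.5565848   117.        ] [ 573.08490033 -208.95984651  112.        ]
crank [ 515.89240437 -229.60628149  164.        ] [ 515.89240437 -229.60628149  164.        ]
```

```bash
python3 -m creep '[[1,[-2,-0.6,2],0],[1,[-3.6,-1.1,5],0],[1,[-3.6,-1.1,9],0],[1,[-3.6,-1.1,12],0],[1,[-3.6,-1.1,13.8],0],[1,[-3.6,-1.1,13.8],0],[0.2,[-3.6,-1.1,13.8],0],[-0.4,[-3.6,-1.1,13.8],0],[-1,[-3.6,-1.1,13.8],0],[-1,[-3.6,-1.1,13.8],0],[-1,[-3.6,-1.1,13.8],0],[-1,[-3.6,-1.1,13.8],0]]' 25
python3 -m creep '[[-1,[0,0,0],0],[-1,[0,0,0],0],[-1,[0,0,0],0],[-1,[0,0,0],0]]'
```

```text
clock: 10.1
eef_pos: [515.7, -229.7, 138.1]
eef_rot: [3.141, 0.0, 1.571]
wrist_force: [-0.4, -0.1, 0.3]
finger_gap: 49.5
finger_force: 0.0
clock: 10.5
eef_pos: [516.2, -229.5, 138.0]
eef_rot: [3.14, 0.0, 1.571]
wrist_force: [5.4, 1.0, -1.8]
finger_gap: 23.8
finger_force: 25.0
```

```bash
cat >> h.py <<'E'
A=np.array([573.2,-206.9])
def arc(degs,A=A,r=62):
    "tool x,y shifts (cm) for turning crank by degs (ccw +) from the present spot; shows polar state and forces"
    s=manip.read_state(); q=s['eef_pos'][:2]-A; ph=np.arctan2(q[1],q[0]); u=np.array([np.cos(ph),np.sin(ph)]); t=np.array([-u[1],u[0]])
    f=s['wrist_force'][:2]; print('t',round(s['clock'],2),'phi',round(np.degrees(ph)%360,2),'r',round(np.hypot(*q),2),'z',round(s['eef_pos'][2],1),'Frad',(f@u).round(1),'Ftan',(f@t).round(1),'Fz',s['wrist_force'][2].round(1))
    M=R.from_euler('xyz',s['eef_rot']).as_matrix()
    for d in degs:
        a=ph+np.radians(d); w=np.r_[A+r*np.array([np.cos(a),np.sin(a)])-s['eef_pos'][:2],0]; print(d,(M.T@w/10)[:2].round(2).tolist())
E
python3 -c "
from h import *
arc([1.5,3,4.5,6,7.5,9,10])"
```

```text
t 10.5 phi 201.67 r 61.3 z 138.0 Frad -5.4 Ftan 1.1 Fz -1.8
1.5 [-0.18, -0.0]
3 [-0.32, 0.06]
4.5 [-0.47, 0.13]
6 [-0.62, 0.21]
7.5 [-0.76, 0.28]
9 [-0.9, 0.36]
10 [-0.99, 0.42]
```

```bash
python3 -m creep '[[-1,[-0.08,0.05],0]]' 2>&1 | tail -1; python3 -m creep '[[-1,[-0.1,0.07,0],0],[-1,[-0.2,0.1,0],0],[-1,[-0.32,0.15,0],0],[-1,[-0.45,0.2,0],0],[-1,[-0.6,0.27,0],0],[-1,[-0.75,0.34,0],0],[-1,[-0.88,0.4,0],0],[-1,[-0.88,0.4,0],0]]'; python3 -c "
from h import *
arc([2,4,6,8])"
```

```text
invalid input at $[0][1]: expected 3 numbers
clock: 11.3
eef_pos: [520.3, -237.8, 138.0]
eef_rot: [3.14, -0.001, 1.571]
wrist_force: [6.9, 6.2, -1.0]
finger_gap: 23.8
finger_force: 25.0
t 11.3 phi 210.27 r 61.25 z 138.0 Frad -9.1 Ftan -1.9 Fz -1.0
2 [-0.22, 0.05]
4 [-0.4, 0.17]
6 [-0.58, 0.29]
8 [-0.75, 0.42]
```

```bash
python3 -m creep '[[-1,[-0.03,0.1,0],0],[-1,[-0.11,0.17,0],0],[-1,[-0.2,0.23,0],0],[-1,[-0.29,0.29,0],0],[-1,[-0.38,0.36,0],0],[-1,[-0.47,0.42,0],0]]'; python3 -c "
from h import *
arc([1,2,3,4],r=60.3)"
```

```text
clock: 11.9
eef_pos: [523.9, -243.1, 137.9]
eef_rot: [3.141, -0.0, 1.571]
wrist_force: [1.9, 4.7, 1.5]
finger_gap: 23.2
finger_force: 25.0
t 11.9 phi 216.27 r 61.11 z 137.9 Frad -4.3 Ftan -2.7 Fz 1.5
1 [-0.04, 0.13]
2 [-0.12, 0.19]
3 [-0.2, 0.26]
4 [-0.28, 0.33]
```

```bash
python3 -m creep '[[-1,[-0.04,0.09,0],0],[-1,[-0.09,0.13,0],0],[-1,[-0.14,0.17,0],0],[-1,[-0.2,0.21,0],0],[-1,[-0.2,0.21,0],0]]'; python3 -c "
from h import *
arc([1,2,3,4],r=60.3)"
```

```text
clock: 12.4
eef_pos: [525.9, -245.3, 137.9]
eef_rot: [-3.141, 0.0, 1.571]
wrist_force: [-1.0, 1.9, 1.7]
finger_gap: 23.4
finger_force: 25.0
t 12.4 phi 219.04 r 60.93 z 137.9 Frad -0.4 Ftan -2.1 Fz 1.7
1 [-0.04, 0.12]
2 [-0.12, 0.18]
3 [-0.2, 0.25]
4 [-0.28, 0.33]
```

```bash
python3 -m creep '[[-1,[-0.07,0.07,0],0],[-1,[-0.13,0.13,0],0],[-1,[-0.2,0.19,0],0],[-1,[-0.27,0.25,0],0],[-1,[-0.27,0.25,0],0]]'; python3 -c "
from h import *
arc([1,2,3,4],r=60.7)"
```

```text
clock: 12.9
eef_pos: [528.4, -248.1, 138.0]
eef_rot: [-3.142, 0.0, 1.571]
wrist_force: [-4.3, -0.2, 2.3]
finger_gap: 23.4
finger_force: 25.0
t 12.9 phi 222.6 r 60.81 z 138.0 Frad 3.3 Ftan -2.7 Fz 2.3
1 [-0.07, 0.08]
2 [-0.15, 0.15]
3 [-0.22, 0.23]
4 [-0.29, 0.31]
```

```bash
python3 -m creep '[[-1,[-0.09,0.04,0],0],[-1,[-0.15,0.1,0],0],[-1,[-0.22,0.16,0],0],[-1,[-0.28,0.22,0],0],[-1,[-0.28,0.22,0],0]]'; python3 -c "
from h import *
arc([1,2,3,4],r=61.2)"
```

```text
clock: 13.4
eef_pos: [530.8, -250.6, 137.9]
eef_rot: [3.141, -0.0, 1.571]
wrist_force: [-1.6, 3.1, 1.5]
finger_gap: 23.3
finger_force: 25.0
t 13.4 phi 225.86 r 60.86 z 137.9 Frad -1.1 Ftan -3.3 Fz 1.5
1 [-0.1, 0.05]
2 [-0.17, 0.13]
3 [-0.24, 0.21]
4 [-0.31, 0.29]
```

```bash
python3 -m creep '[[-1,[-0.05,0.06,0],0],[-1,[-0.11,0.11,0],0],[-1,[-0.17,0.17,0],0],[-1,[-0.22,0.23,0],0],[-1,[-0.22,0.23,0],0]]'; python3 -c "
from h import *
arc([1,2,3,4],r=60.9)"
```

```text
clock: 13.9
eef_pos: [533.1, -252.8, 137.9]
eef_rot: [3.141, -0.0, 1.571]
wrist_force: [-0.9, 3.4, 1.2]
finger_gap: 23.5
finger_force: 25.0
t 13.9 phi 228.83 r 60.91 z 137.9 Frad -2.0 Ftan -2.9 Fz 1.2
1 [-0.07, 0.08]
2 [-0.14, 0.16]
3 [-0.2, 0.25]
4 [-0.27, 0.33]
```

```bash
python3 -m creep '[[-1,[-0.05,0.08,0],0],[-1,[-0.1,0.15,0],0],[-1,[-0.15,0.21,0],0],[-1,[-0.2,0.27,0],0],[-1,[-0.2,0.27,0],0]]'; python3 -c "
from h import *
arc([1,2,3,4],r=60.9)"
```

```text
clock: 14.4
eef_pos: [535.0, -254.3, 137.8]
eef_rot: [-3.139, -0.001, 1.571]
wrist_force: [-7.2, 8.2, 5.3]
finger_gap: 23.5
finger_force: 25.0
t 14.4 phi 231.12 r 60.91 z 137.8 Frad -1.8 Ftan -10.8 Fz 5.3
1 [-0.07, 0.08]
2 [-0.13, 0.17]
3 [-0.19, 0.25]
4 [-0.25, 0.34]
```

Tangential force rose to 10.8 N, so this is the start stop. I'll give it a slightly firmer press and hold.

```bash
python3 -m creep '[[-1,[-0.03,0.03,0],0],[-1,[-0.04,0.05,0],0],[-1,[-0.04,0.05,0],0],[-1,[-0.04,0.05,0],0]]'; python3 -c "
from h import *
arc([-2,-5,-10],r=60.9)"
```

```text
clock: 14.8
eef_pos: [535.3, -254.6, 137.8]
eef_rot: [-3.139, -0.002, 1.571]
wrist_force: [-8.4, 9.0, 6.6]
finger_gap: 23.3
finger_force: 25.0
t 14.8 phi 231.47 r 60.92 z 137.8 Frad -1.9 Ftan -12.2 Fz 6.6
-2 [0.14, -0.16]
-5 [0.35, -0.4]
-10 [0.73, -0.77]
```

```bash
python3 - <<'E'
from h import *
from scipy.optimize import least_squares
P=np.array([(516.2,-229.5),(520.3,-237.8),(523.9,-243.1),(525.9,-245.3),(528.4,-248.1),(530.8,-250.6),(533.1,-252.8),(535,-254.3)])
for r0 in (62,):
    r=least_squares(lambda q:np.hypot(*(P-q).T)-r0,[573,-207]);print(r.x,r.fun.round(2))
B=r.x
arc([-3,-7,-11,-15,-19,-23,-27,-31,-35,-39,-43],A=B)
E
```

```text
[ 573.35097959 -205.55076186] [-0.03  0.08  0.09 -0.1  -0.1  -0.03  0.07  0.03]
t 14.8 phi 232.14 r 62.07 z 137.8 Frad -2.0 Ftan -12.2 Fz 6.6
-3 [0.21, -0.25]
-7 [0.51, -0.56]
-11 [0.82, -0.86]
-15 [1.16, -1.13]
-19 [1.51, -1.38]
-23 [1.88, -1.61]
-27 [2.27, -1.8]
-31 [2.67, -1.97]
-35 [3.07, -2.11]
-39 [3.49, -2.23]
-43 [3.92, -2.31]
```

```bash
python3 -m creep '[[-1,[0.1,-0.12,0],0],[-1,[0.3,-0.35,0],0],[-1,[0.55,-0.6,0],0],[-1,[0.85,-0.88,0],0],[-1,[1.16,-1.13,0],0],[-1,[1.51,-1.38,0],0],[-1,[1.88,-1.61,0],0],[-1,[2.27,-1.8,0],0],[-1,[2.67,-1.97,0],0],[-1,[3.07,-2.11,0],0],[-1,[3.49,-2.23,0],0]]'; sed -i 's/^A=.*/A=np.array([573.35,-205.55])/' h.py; python3 -c "
from h import *
arc(range(-4,-49,-4))"
```

```text
clock: 15.9
eef_pos: [513.4, -220.1, 138.0]
eef_rot: [-3.141, 0.0, 1.571]
wrist_force: [-2.9, -4.0, 2.2]
finger_gap: 23.6
finger_force: 25.0
t 15.9 phi 193.65 r 61.7 z 138.0 Frad 3.8 Ftan 3.2 Fz 2.2
-4 [0.42, -0.12]
-8 [0.85, -0.17]
-12 [1.28, -0.2]
-16 [1.71, -0.2]
-20 [2.14, -0.17]
-24 [2.57, -0.1]
-28 [2.99, -0.01]
-32 [3.41, 0.11]
-36 [3.81, 0.26]
-40 [4.21, 0.44]
-44 [4.59, 0.65]
-48 [4.95, 0.88]
```

```bash
python3 -m creep '[[-1,[0.42,-0.12,0],0],[-1,[0.85,-0.17,0],0],[-1,[1.28,-0.2,0],0],[-1,[1.71,-0.2,0],0],[-1,[2.14,-0.17,0],0],[-1,[2.57,-0.1,0],0],[-1,[2.99,-0.01,0],0],[-1,[3.41,0.11,0],0],[-1,[3.81,0.26,0],0],[-1,[4.21,0.44,0],0],[-1,[4.59,0.65,0],0],[-1,[4.95,0.88,0],0]]';  python3 -c "
from h import *
arc(range(-4,-49,-4))"
```

```text
clock: 17.1
eef_pos: [522.7, -170.3, 137.9]
eef_rot: [-3.141, -0.0, 1.571]
wrist_force: [-4.7, -0.4, 2.9]
finger_gap: 23.8
finger_force: 25.0
t 17.1 phi 145.16 r 61.69 z 137.9 Frad 3.7 Ftan 3.1 Fz 2.9
-4 [0.36, 0.23]
-8 [0.69, 0.52]
-12 [1.0, 0.82]
-16 [1.28, 1.15]
-20 [1.54, 1.49]
-24 [1.78, 1.86]
-28 [1.99, 2.23]
-32 [2.17, 2.63]
-36 [2.33, 3.03]
-40 [2.46, 3.44]
-44 [2.56, 3.86]
-48 [2.63, 4.29]
```

```bash
python3 -m creep '[[-1,[0.36,0.23,0],0],[-1,[0.69,0.52,0],0],[-1,[1.0,0.82,0],0],[-1,[1.28,1.15,0],0],[-1,[1.54,1.49,0],0],[-1,[1.78,1.86,0],0],[-1,[1.99,2.23,0],0],[-1,[2.17,2.63,0],0],[-1,[2.29,2.93,0],0]]';  python3 -c "
from h import *
arc(range(-3,-37,-3))"
```

```text
clock: 18.0
eef_pos: [552.3, -147.5, 138.0]
eef_rot: [-3.142, -0.0, 1.571]
wrist_force: [-4.2, 2.9, 4.4]
finger_gap: 23.2
finger_force: 25.0
t 18.0 phi 109.98 r 61.72 z 138.0 Frad 4.1 Ftan 3.0 Fz 4.4
-3 [0.13, 0.3]
-6 [0.22, 0.61]
-9 [0.29, 0.93]
-12 [0.34, 1.25]
-15 [0.38, 1.57]
-18 [0.4, 1.89]
-21 [0.4, 2.22]
-24 [0.38, 2.54]
-27 [0.35, 2.87]
-30 [0.3, 3.19]
-33 [0.24, 3.51]
-36 [0.16, 3.82]
```

```bash
python3 -m creep '[[-1,[0.13,0.3,0],0],[-1,[0.22,0.61,0],0],[-1,[0.29,0.93,0],0],[-1,[0.34,1.25,0],0],[-1,[0.38,1.57,0],0],[-1,[0.4,1.89,0],0],[-1,[0.4,2.22,0],0],[-1,[0.38,2.54,0],0],[-1,[0.35,2.87,0],0],[-1,[0.3,3.19,0],0],[-1,[0.24,3.51,0],0],[-1,[0.16,3.82,0],0]]';  python3 -c "
from h import *
arc(range(-3,-37,-3))"
```

```text
clock: 19.2
eef_pos: [590.2, -146.0, 138.0]
eef_rot: [-3.141, -0.001, 1.571]
wrist_force: [-4.7, 4.4, 4.3]
finger_gap: 23.2
finger_force: 25.0
t 19.2 phi 74.18 r 61.86 z 138.0 Frad 3.0 Ftan 5.7 Fz 4.3
-3 [-0.08, 0.31]
-6 [-0.2, 0.62]
-9 [-0.32, 0.92]
-12 [-0.47, 1.21]
-15 [-0.63, 1.49]
-18 [-0.8, 1.76]
-21 [-0.99, 2.03]
-24 [-1.19, 2.28]
-27 [-1.41, 2.53]
-30 [-1.63, 2.76]
-33 [-1.87, 2.98]
-36 [-2.12, 3.19]
```

```bash
python3 -m creep '[[-1,[-0.08,0.31,0],0],[-1,[-0.2,0.62,0],0],[-1,[-0.32,0.92,0],0],[-1,[-0.47,1.21,0],0],[-1,[-0.63,1.49,0],0],[-1,[-0.8,1.76,0],0],[-1,[-0.99,2.03,0],0],[-1,[-1.19,2.28,0],0],[-1,[-1.41,2.53,0],0],[-1,[-1.63,2.76,0],0],[-1,[-1.87,2.98,0],0],[-1,[-2.12,3.19,0],0]]';  python3 -c "
from h import *
arc(range(-3,-37,-3))"
```

```text
clock: 20.4
eef_pos: [622.4, -167.6, 138.0]
eef_rot: [3.141, 0.0, 1.571]
wrist_force: [1.3, 4.0, 2.3]
finger_gap: 23.4
finger_force: 25.0
t 20.4 phi 37.71 r 62.03 z 138.0 Frad 3.4 Ftan 2.4 Fz 2.3
-3 [-0.26, 0.19]
-6 [-0.54, 0.37]
-9 [-0.82, 0.53]
-12 [-1.1, 0.68]
-15 [-1.4, 0.81]
-18 [-1.7, 0.93]
-21 [-2.01, 1.03]
-24 [-2.33, 1.12]
-27 [-2.64, 1.18]
-30 [-2.96, 1.24]
-33 [-3.29, 1.27]
-36 [-3.61, 1.29]
```

```bash
python3 -m creep '[[-1,[-0.26,0.19,0],0],[-1,[-0.54,0.37,0],0],[-1,[-0.82,0.53,0],0],[-1,[-1.1,0.68,0],0],[-1,[-1.4,0.81,0],0],[-1,[-1.7,0.93,0],0],[-1,[-2.01,1.03,0],0],[-1,[-2.33,1.12,0],0],[-1,[-2.64,1.18,0],0],[-1,[-2.96,1.24,0],0],[-1,[-3.29,1.27,0],0],[-1,[-3.61,1.29,0],0]]';  python3 -c "
from h import *
arc(range(-4,-49,-4))"
```

```text
clock: 21.6
eef_pos: [635.5, -204.0, 138.1]
eef_rot: [3.14, 0.0, 1.571]
wrist_force: [3.8, 2.2, 1.4]
finger_gap: 23.5
finger_force: 25.0
t 21.6 phi 1.42 r 62.14 z 138.1 Frad 3.8 Ftan 2.1 Fz 1.4
-4 [-0.43, -0.02]
-8 [-0.86, -0.05]
-12 [-1.29, -0.12]
-16 [-1.71, -0.21]
-20 [-2.13, -0.34]
-24 [-2.53, -0.49]
-28 [-2.93, -0.67]
-32 [-3.31, -0.88]
-36 [-3.67, -1.11]
-40 [-4.02, -1.37]
-44 [-4.35, -1.65]
-48 [-4.66, -1.95]
```

```bash
python3 -m creep '[[-1,[-0.43,-0.02,0],0],[-1,[-0.86,-0.05,0],0],[-1,[-1.29,-0.12,0],0],[-1,[-1.71,-0.21,0],0],[-1,[-2.13,-0.34,0],0],[-1,[-2.53,-0.49,0],0],[-1,[-2.93,-0.67,0],0],[-1,[-3.31,-0.88,0],0],[-1,[-3.67,-1.11,0],0],[-1,[-4.02,-1.37,0],0],[-1,[-4.35,-1.65,0],0],[-1,[-4.66,-1.95,0],0]]';  python3 -c "
from h import *
arc(range(-4,-49,-4))"
```

```text
clock: 22.8
eef_pos: [615.7, -251.1, 138.1]
eef_rot: [3.14, 0.001, 1.571]
wrist_force: [4.1, -0.3, 0.5]
finger_gap: 23.8
finger_force: 25.0
t 22.8 phi 312.87 r 62.17 z 138.1 Frad 3.1 Ftan 2.8 Fz 0.5
-4 [-0.27, -0.34]
-8 [-0.53, -0.69]
-12 [-0.77, -1.05]
-16 [-0.97, -1.43]
-20 [-1.16, -1.82]
-24 [-1.31, -2.22]
-28 [-1.44, -2.64]
-32 [-1.53, -3.06]
-36 [-1.6, -3.49]
-40 [-1.64, -3.92]
-44 [-1.64, -4.35]
-48 [-1.62, -4.78]
```

```bash
python3 -m creep '[[-1,[-0.27,-0.34,0],0],[-1,[-0.53,-0.69,0],0],[-1,[-0.77,-1.05,0],0],[-1,[-0.97,-1.43,0],0],[-1,[-1.16,-1.82,0],0],[-1,[-1.31,-2.22,0],0],[-1,[-1.44,-2.64,0],0],[-1,[-1.53,-3.06,0],0],[-1,[-1.6,-3.49,0],0],[-1,[-1.64,-3.92,0],0],[-1,[-1.64,-4.35,0],0],[-1,[-1.62,-4.78,0],0]]';  python3 -c "
from h import *
arc(range(-2,-37,-2))"
```

```text
clock: 24.0
eef_pos: [567.3, -267.2, 138.0]
eef_rot: [3.141, 0.001, 1.571]
wrist_force: [2.5, -3.7, 1.5]
finger_gap: 23.6
finger_force: 25.0
t 24.0 phi 264.4 r 61.95 z 138.0 Frad 3.4 Ftan 2.9 Fz 1.5
-2 [0.02, -0.22]
-4 [0.05, -0.43]
-6 [0.09, -0.64]
-8 [0.14, -0.85]
-10 [0.19, -1.06]
-12 [0.26, -1.27]
-14 [0.32, -1.48]
-16 [0.4, -1.68]
-18 [0.48, -1.88]
-20 [0.57, -2.07]
-22 [0.67, -2.27]
-24 [0.77, -2.46]
-26 [0.88, -2.64]
-28 [1.0, -2.83]
-30 [1.12, -3.0]
-32 [1.25, -3.18]
-34 [1.39, -3.35]
-36 [1.53, -3.51]
```

```bash
python3 -m creep '[[-1,[0.05,-0.43,0],0],[-1,[0.14,-0.85,0],0],[-1,[0.26,-1.27,0],0],[-1,[0.4,-1.68,0],0],[-1,[0.48,-1.88,0],0],[-1,[0.57,-2.07,0],0],[-1,[0.67,-2.27,0],0],[-1,[0.77,-2.46,0],0],[-1,[0.88,-2.64,0],0],[-1,[1.0,-2.83,0],0],[-1,[1.0,-2.83,0],0]]';  python3 -c "
from h import *
arc(range(-1,-11,-1))"
```

```text
clock: 25.1
eef_pos: [538.8, -256.8, 138.0]
eef_rot: [-3.141, 0.001, 1.571]
wrist_force: [-2.0, -4.9, 2.3]
finger_gap: 23.4
finger_force: 25.0
t 25.1 phi 236.0 r 61.85 z 138.0 Frad 5.2 Ftan 1.1 Fz 2.3
-1 [0.05, -0.1]
-2 [0.11, -0.19]
-3 [0.18, -0.27]
-4 [0.24, -0.36]
-5 [0.31, -0.44]
-6 [0.38, -0.53]
-7 [0.45, -0.61]
-8 [0.52, -0.69]
-9 [0.59, -0.77]
-10 [0.67, -0.85]
```

```bash
python3 -m creep '[[-1,[0.05,-0.1,0],0],[-1,[0.11,-0.19,0],0],[-1,[0.18,-0.27,0],0],[-1,[0.24,-0.36,0],0],[-1,[0.31,-0.44,0],0],[-1,[0.38,-0.53,0],0],[-1,[0.38,-0.53,0],0]]';  python3 -c "
from h import *
arc(range(-1,-6,-1))"
```

```text
clock: 25.8
eef_pos: [533.6, -252.9, 138.0]
eef_rot: [-3.141, 0.0, 1.571]
wrist_force: [-2.8, -5.3, 2.4]
finger_gap: 23.1
finger_force: 25.0
t 25.8 phi 229.97 r 61.79 z 138.0 Frad 5.9 Ftan 1.2 Fz 2.4
-1 [0.05, -0.1]
-2 [0.13, -0.18]
-3 [0.2, -0.26]
-4 [0.27, -0.33]
-5 [0.35, -0.41]
```

```bash
python3 -m creep '[[-1,[0.05,-0.1,0],0],[-1,[0.09,-0.14,0],0],[-1,[0.13,-0.18,0],0],[-1,[0.17,-0.22,0],0],[-1,[0.2,-0.26,0],0],[-1,[0.2,-0.26,0],0]]';  python3 -c "
from h import *
arc([-.5,-1,-1.5,-2,-3])"
```

```text
clock: 26.4
eef_pos: [531.8, -251.2, 138.1]
eef_rot: [3.14, 0.001, 1.571]
wrist_force: [4.3, -8.9, -1.0]
finger_gap: 23.5
finger_force: 25.0
t 26.4 phi 227.68 r 61.77 z 138.1 Frad 3.7 Ftan 9.2 Fz -1.0
-0.5 [0.02, -0.06]
-1 [0.06, -0.1]
-1.5 [0.09, -0.13]
-2 [0.13, -0.17]
-3 [0.21, -0.25]
```

```bash
python3 -m creep '[[-1,[0.03,-0.04,0],0],[-1,[0.06,-0.08,0],0],[-1,[0.08,-0.09,0],0],[-1,[0.08,-0.09,0],0],[-1,[0.08,-0.09,0],0]]';  python3 -c "
from h import *
arc([.5,1,1.5,2])"
```

```text
clock: 26.9
eef_pos: [531.2, -250.7, 138.1]
eef_rot: [3.139, 0.002, 1.571]
wrist_force: [6.1, -11.3, -2.8]
finger_gap: 23.8
finger_force: 25.0
t 26.9 phi 226.98 r 61.77 z 138.1 Frad 4.0 Ftan 12.2 Fz -2.8
0.5 [-0.05, 0.02]
1 [-0.09, 0.06]
1.5 [-0.13, 0.1]
2 [-0.16, 0.15]
```

```bash
python3 -m creep '[[-1,[-0.05,0.05,0],0],[-1,[-0.1,0.1,0],0],[-1,[-0.15,0.15,0],0],[-1,[-0.2,0.2,0],0],[-1,[-0.2,0.2,0],0]]';  python3 -c "
from h import *
arc([1])"
```

```text
clock: 27.4
eef_pos: [532.6, -252.0, 138.0]
eef_rot: [3.141, 0.0, 1.571]
wrist_force: [-0.1, -4.9, 1.2]
finger_gap: 23.2
finger_force: 25.0
t 27.4 phi 228.72 r 61.82 z 138.0 Frad 3.7 Ftan 3.2 Fz 1.2
1 [-0.08, 0.07]
```

```bash
python3 -m creep '[[-1,[-0.05,0.02,0],0],[-1,[-0.08,0.03,0],0],[-0.3,[-0.08,0.03,0],0],[0.2,[-0.08,0.03,0],0],[0.6,[-0.08,0.03,0],0],[0.6,[-0.08,0.03,0],0],[0.6,[-0.08,0.03,0],0],[0.6,[-0.08,0.03,-2],0],[0.6,[-0.08,0.03,-5],0],[0.6,[-0.08,0.03,-9],0],[0.6,[-0.08,0.03,-13],0],[0.6,[-0.08,0.03,-13.5],0]]'; python3 -m creep '[[0.6,[4,0,-2],0],[0.6,[8,-2,-4],0],[0.6,[12,-5,-4],0],[0.6,[12,-5,-4],0],[0.6,[12,-5,-4],0]]'
python3 - <<'E'
from h import *
st()
p=manip.camera_params('wrist'); a=manip.camera('wrist')[:,:,::-1]; t=manip.camera('top')[195:280,225:450,::-1]; s=manip.camera('scene')[150:350,220:400,::-1]
cv2.imwrite('pics/w4.png',a)
A_=cv2.resize(t,(800,302),interpolation=cv2.INTER_CUBIC); B_=cv2.resize(s,(270,298),interpolation=cv2.INTER_CUBIC); C_=cv2.resize(a,(397,298))
o=np.zeros((600,800,3),np.uint8); o[:302]=A_; o[302:,:270]=B_; o[302:,280:677]=C_; cv2.imwrite('pics/f.png',o)
E
```

```text
clock: 28.6
eef_pos: [533.8, -253.1, 278.2]
eef_rot: [3.135, 0.004, 1.571]
wrist_force: [-0.8, 0.2, 0.1]
finger_gap: 75.2
finger_force: 0.0
clock: 29.1
eef_pos: [482.7, -132.2, 313.0]
eef_rot: [3.141, 0.0, 1.572]
wrist_force: [1.2, -1.2, 0.1]
finger_gap: 75.0
finger_force: 0.0
29.1 [ 482.7 -132.2  313. ] [3.141 0.    1.572] [ 1.2 -1.2  0.1] 75.0
```

View pics/f.png

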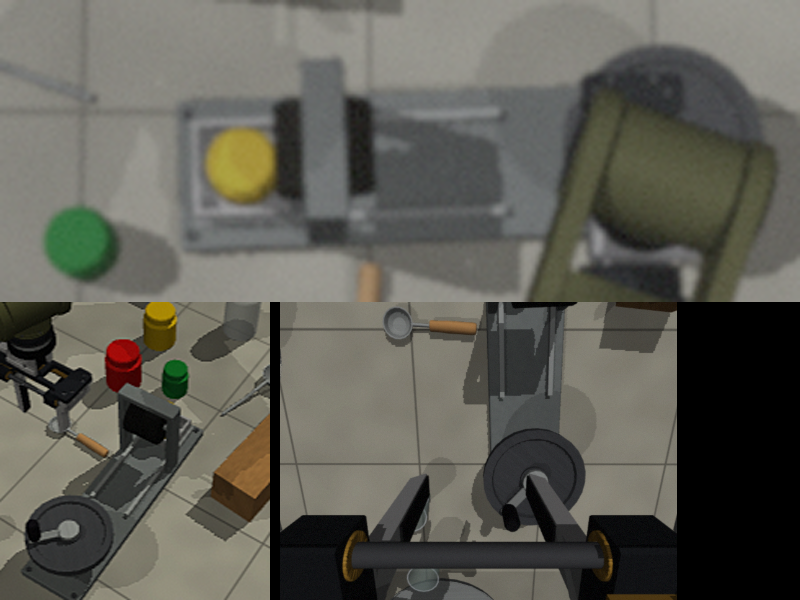

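The composite shows the nest at the track's end with the jar upright in it at (241,165), beyond the roller. The crank is free and everything else is in place, so I'm handing in.

```bash
python3 -m creep '[[0.6,[0,0,0],0],[0.6,[0,0,0],0]]'; python3 -c "
from cell import manip
print(manip.sign_off())"
```

```text
clock: 29.45
eef_pos: [483.0, -133.2, 312.5]
eef_rot: [-3.141, -0.0, 1.57]
wrist_force: [-0.2, -0.4, -0.4]
finger_gap: 75.2
finger_force: 0.0
the job is handed in; nothing more can be done
None
```

The job is handed in after 29.5 s: the jar is in the nest, the crank was pressed to each stop at about 12 N, and the nest carried the jar past the roller to the track's end; I did not measure the lid, and sign-off gave no verdict.

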